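# Ease a crate of bottles down on the bench lift

## Robot

A 7-joint arm with a two-finger parallel gripper is mounted at the origin on the work surface. World frame = base frame: x ahead of the robot, y to its left, z up, the work surface at z = 0. Lengths are in m, angles in rad, forces in N, time in s.
With the tool pointing down it reaches from about 0.425 to 0.875 m from the base axis. Payload 4.7 kg.
Tool frame: the origin (TCP) lies midway between the tips of the shut fingers; the grasp point (between the pads) lies 19 mm behind it (bot.grasp_offset is the z of the grasp point in the tool frame, in m); z points along the fingers, y is the line along which they close (so a half turn about z gives the same grasp; the last joint's range is limited). The gripper opens to 87 mm and grips with 3 to 60 N. Pads are 19 mm wide; open, the fingers measure 117 mm over their backs; the gripper's body (75 mm by 190 mm) begins 51 mm behind the grasp point.
Start: joints at [1.302, 0.321, -0.07, 1.45, 0.023, 1.371, -0.057], TCP at [0.181, -0.624, 0.223] pointing down, gripper open.
Joint ranges: [-2.86, 2.86], [-0.3, 2.09], [-1.38, 1.24], [0.06, 2.45], [-1.56, 4.7], [0.09, 2.05], [-2.69, 2.69]. Speed limits (rad/s): [2.57, 2.57, 3.14, 3.14, 3.14, 3.14, 3.14].

## Interface

Orientations are given as a rotation vector (axis times angle).
In Python, from station import bot gives the robot as it stands.
- The arm moves only by the shell command python3 -m pendant 'ROWS' [FORCE]. ROWS is JSON, a list of rows, each a list of 3 entries, a list of its own where there are three numbers: the shift along the tool's x, y, z in m, then the turn, a rotation vector about the tool's x, y, z in rad, then the opening, from -1 (shut) to 1 (fully open). A call has exactly 10 rows; each row shifts and turns the commanded pose from where the row before left it, along the tool's axes as they then stand; what a row does not reach is not made up. A row lasts 1/8 s, in which the tool goes at most 62.5 mm and 10.7 degrees, less where a joint would pass 70% of its speed; a pose out of reach is approached as far as the arm can. A call with a gripper value outside its range is refused whole. The fingers move at their own pace and stop on an object; FORCE is the grip in N (left out, the last holds). Time passes only in rows, so rows that do not move let the fingers close, or fill a call up. It gives the time, the measured TCP pose, the force, the opening and the grip force at its end, in the units of the state.
- bot.observe(): the state, without advancing time (a new reading comes with each control period).
- bot.get_image(name): name is "scene" or "top" or "wrist"; returns a dict with "img" (480x640x3 uint8, red, green, blue), "depth" (480x640 float32, m along the optical axis (not along the pixel's ray), 0 where there is no reading), "fovy" (degrees; the focal length in pixels is half the picture's height over the tangent of half this angle, whatever the lens; pixels are square), "cx", "cy" (the principal point, pixels), "R" (3x3) and "t" (3): a world point X has camera coordinates R X + t. Camera axes: x right, y down, z forward; pixel columns grow to the right and rows downward; lengths in m; the calibration is good to about 2 mm. The wrist camera is an equidistant fisheye: a pixel r from the principal point sees the ray r / f radians off the axis. A picture is of the moment at which its call begins.
- bot.close_job(): hands the job in; it is judged then, once.
The state is a dict: "t": time; "joints": joint angles; "joint_vel": joint speeds; "joint_efforts": joint torques, N m; "eef_pos": TCP position; "orientation": TCP orientation; "contact_force": force on the tool from outside, world axes, zero at the start; "wrist_torque": the same for the moment, N m; "width": finger opening in m; "gripper_force": force on a finger pad.
Only numpy, scipy, OpenCV 4.12 (cv2) and the standard library are available. Lean on these libraries where they do the work, as an engineer would, in place of code of your own. Each camera call takes 0.05 s, during which the arm holds its last target. There are 200 camera calls.

## Task

Lower the crate of bottles on the bench lift: put the red pawl lever over to release, wind the crank up a touch so that your hand takes the weight and the pawl springs clear, then let the crank come back slowly under the load, no quicker than about a turn in five seconds, until the platform rests on its stop. Set it down gently, without driving it hard into the stop, let go of the crank and put the lever back so that the pawl lies on the ratchet again. Leave the other things on the table where they are.

Things in the scene. Friction and masses are not known exactly. Their poses are not given: they have to be found in the camera images.
- winch: Rack-and-pinion bench lift for bottle crates, bolted down: grey base plate 220 x 370 x 10 mm, blue column 50 mm square, 336 mm high, blue gear case 140 x 47 x 115 mm on the column's -y side, top 260 mm above the table. Origin: under the column, on the table; own z up, crank and ratchet on its -y side, platform and crate on its +y side. Place and yaw vary.
- crank_axis (a point): Point on the crank's axis, level with the middle of the hand grip, at (0, -172, 200) mm from the winch's origin in its own axes. The axis runs along the winch's y: the grip goes round an upright circle of 90 mm radius in the winch's x-z plane, centred here. The load pulls the grip with 9 to 20 N the lowering way; when the platform lands that pull dies away within about 0.1 rad.
- crank (a joint): Crank angle, rad, about 0 at the start, + = winding up. Looking along the winch's +y (its +x to the right) the grip stands at 150 deg + crank, anticlockwise from +x: at first on the -x side, 45 mm above the axis. Lowering (-) takes it clockwise, over the top and down on the +x side; 1 rad moves the platform 20 mm. With the pawl clear only the hand holds the load; let go, it runs.
- handle (a point): Middle of the crank's black hand grip, on its axis: a sleeve 29 mm in diameter, 93 mm long, spinning freely on its pin, pointing to the winch's -y; this point is 56 mm out from the crank arm. To be pinched from above, fingers closing along the winch's x, firmly enough (some 40 N) that 20 N up or down does not slip.
- lever_knob (a point): Centre of the red ball, 20 mm across, on the pawl lever, which is 8 mm thick and 75 mm long and swings about the winch's y on the pawl's pin at (54, -95, 242) mm from the winch's origin. It leans to the winch's -x when in, to +x when released; ball 308 mm above the table at both ends, 317 mm half way.
- lever (a joint): Pawl lever, rad: 0 = in (springs the pawl into the ratchet), 1.0 = released (springs it out), stops at both ends. From 0 to 1 the ball moves 72 mm to the winch's +x. Takes 1.5 to 2 N at the ball and stays where it is left. It acts on the pawl only through a spring, so it can be put over while the load still jams the pawl.
- carriage: Moving carriage: yellow back plate, aluminium platform 250 x 210 mm. Origin: on the column's axis at the underside of the dark lower guide shoes, level with the platform's underside; 155 mm above the table at the start; moves straight up and down with the crank. With the crate it weighs 4.7 to 7 kg.
- stop: Aluminium clamp collar low on the column, 104 x 84 x 20 mm, origin on the column's axis at its underside, 34 mm above the table. Two screw buffers with black rubber heads 20 mm across stand up from it, one each side of the column, and carry the carriage's shoes when it is down. They are set to any height: the shoes land 50 to 88 mm below where they start, and just where is not measured. The rubber gives 1 to 2 mm.
- crate: Green slatted crate 225 x 160 x 100 mm with six filled bottles in it, standing loose on the platform. Origin: middle of its underside.
- bottle_a: Bystander: filled orange bottle with wooden stopper, 72 mm in diameter, 200 mm high, origin under its foot.
- bottle_b: Bystander: another such bottle.
- jar: Bystander: amber jar, 68 mm in diameter, 85 mm high, origin under its foot.
- spanner: Bystander: spanner lying flat on the table, about 200 mm long.
- stoppers: Bystander: open cardboard box of wooden stoppers, 130 x 100 x 55 mm.
- stopper: Bystander: single wooden stopper, 28 mm in diameter, 32 mm high, standing on the lift's base plate.
- label_roll: Bystander: roll of labels, 90 mm in diameter, 70 mm high.
- pawl_nose (a point): Nose of the pawl (yellow, 50 mm long, on the lever's pin, lying on top of the 84 mm ratchet wheel of 12 teeth). In the winch's axes its height is 238 mm down in the teeth, up to 246 mm on a tooth's crest, 255 mm or more when lifted clear. With the lever over it stays jammed by the load until the crank is wound up less than 0.1 rad, then springs out.

How it is judged:
By the outcome, as a careful person would: the job done as asked, in the order asked, and still so for the second after the job is handed in, with the robot touching nothing.
It also fails if it takes over 72 s, if anything falls off the work surface, if the arm or the gripper's body presses on something with over 40 N, if the wrist force passes 120 N, or if a joint passes its speed limit or range.

## Working session

There is one attempt and no reset: what is moved stays moved. The work goes in short steps, Python scripts to look and compute and a shell command to move; the robot and the scene stay as the last step left them, time stands still between calls to the robot, and variables do not carry over. Pictures are saved under pics/ and viewed, at most 10 in all, crops included, and the job is handed in when it is done.

```bash
ls; mkdir -p pics; python3 - <<'E'
from station import bot
import cv2,numpy as np
s=bot.observe(); print({k:np.round(v,3).tolist() for k,v in s.items()}, bot.grasp_offset)
for n in ("scene","top"):
    d=bot.get_image(n); cv2.imwrite(f"pics/{n}1.png",d["img"][:,:,::-1]); np.savez(f"{n}1.npz",**d)
    print(n,d["fovy"],d["cx"],d["cy"],np.round(d["R"],3).tolist(),np.round(-d["R"].T@d["t"],3))
E
```

```text
pics
{'t': 0.0, 'joints': [1.302, 0.322, -0.07, 1.452, 0.023, 1.371, -0.057], 'joint_vel': [0.001, -0.001, -0.001, 0.001, -0.001, 0.001, 0.001], 'joint_efforts': [-0.0, -49.129, -0.404, -31.253, -0.064, 0.044, 0.0], 'eef_pos': [0.181, -0.624, 0.221], 'orientation': [-3.108, -0.443, 0.001], 'contact_force': [-0.277, -0.622, 0.32], 'wrist_torque': [-0.008, 0.013, -0.024], 'gripper_force': 0.0, 'width': 0.087} -0.0187
scene 47.93632448375472 315.92847980769557 245.12566648475183 [[0.544, 0.839, -0.005], [0.645, -0.422, -0.637], [-0.537, 0.344, -0.771]] [ 1.349 -0.492  1.353]
top 56.805297350309786 317.65765425353874 245.10826786427683 [[0.01, -1.0, 0.023], [-0.992, -0.013, -0.123], [0.124, -0.022, -0.992]] [0.4   0.047 1.291]
```

View pics/scene1.png

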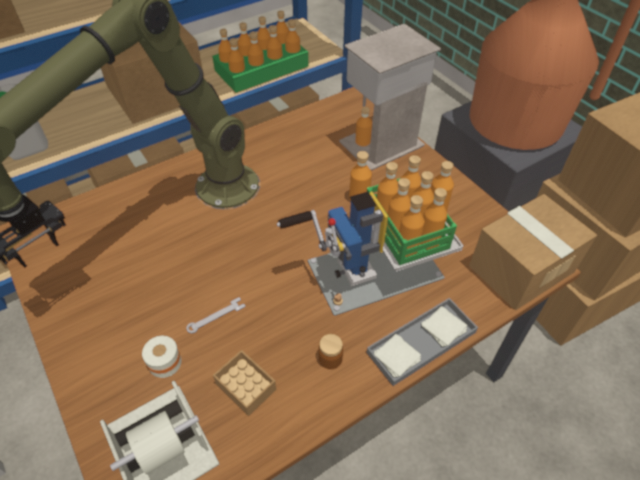

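View pics/top1.png

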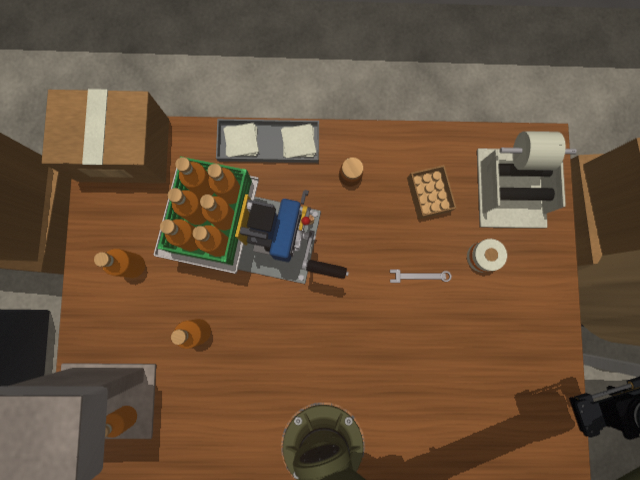

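The scene view shows the black grip around (295,219), red ball around (332,222), and blue case around (345,240). In the top view the grip runs (308,266) to (347,271), the ball is at (306,220), and the blue case at (285,228). The winch's -y points roughly to world -y.

```bash
cat > h.py <<'E'
import numpy as np, cv2
def load(n):
    return dict(np.load(n+".npz"))
def f(d): return 240/np.tan(np.radians(float(d["fovy"]))/2)
def pts(d,m):
    v,u=np.nonzero(m&(d["depth"]>0)); z=d["depth"][v,u]; k=f(d)
    c=np.c_[(u-d["cx"])/k*z,(v-d["cy"])/k*z,z]
    return (c-d["t"])@d["R"], np.c_[u,v]
def ray(d,u,v):
    k=f(d); r=d["R"].T@np.array([(u-d["cx"])/k,(v-d["cy"])/k,1]); return -d["R"].T@d["t"], r/np.linalg.norm(r)
def tri(rs):
    A=sum(np.eye(3)-np.outer(r,r) for o,r in rs); b=sum((np.eye(3)-np.outer(r,r))@o for o,r in rs)
    x=np.linalg.solve(A,b); return x,[np.linalg.norm((np.eye(3)-np.outer(r,r))@(x-o)) for o,r in rs]
def proj(d,X):
    c=d["R"]@X+d["t"]; return c[:2]/c[2]*f(d)+[d["cx"],d["cy"]]
def mask(d,col,box):
    h=cv2.cvtColor(d["img"],cv2.COLOR_RGB2HSV).astype(int); H,S,V=h[...,0],h[...,1],h[...,2]
    m={"red":((H<6)|(H>172))&(S>150)&(V>90),"black":(V<60),"blue":(H>100)&(H<125)&(S>120)&(V>40)}[col]
    b=np.zeros_like(m); b[box[1]:box[3],box[0]:box[2]]=1
    return m&b
E
python3 - <<'E'
from h import *
np.set_printoptions(precision=4,suppress=True)
boxes={"top":{"red":(295,205,320,235),"black":(306,258,352,280),"blue":(265,190,305,265)},"scene":{"red":(322,210,342,235),"black":(272,208,314,230),"blue":(325,195,375,280)}}
out={}
for n in boxes:
    d=load(n+"1")
    for c,b in boxes[n].items():
        m=mask(d,c,b); l,lab,st,ce=cv2.connectedComponentsWithStats(m.astype(np.uint8))
        i=1+st[1:,4].argmax(); m=lab==i
        P,uv=pts(d,m); ctr=uv.mean(0); out[n,c]=ctr
        e=np.linalg.svd(uv-ctr,full_matrices=False)[2][0]; pr=(uv-ctr)@e
        print(n,c,st[i],ctr,"ends",ctr+e*pr.min(),ctr+e*pr.max(),"med",np.median(P,0),"hi z",np.percentile(P[:,2],90))
        out[n,c,'e']=sorted([ctr+e*pr.min(),ctr+e*pr.max()],key=lambda q:q[0])
        if c=="blue":
            T=P[abs(P[:,2]-.26)<.006]; print("case top",len(T),T.mean(0) if len(T) else 0); 
            if len(T)>20: print(cv2.minAreaRect((T[:,:2]*1000).astype(np.float32)))
dt,ds=load("top1"),load("scene1")
for c in("red","black"): print(c,tri([ray(dt,*out["top",c]),ray(ds,*out["scene",c])]))
E
```

```text
top red [302 217   8   8  50] [305.58 220.26] ends [302.512  222.2462] [308.7725 218.1932] med [0.5768 0.0539 0.3151] hi z 0.31738159221491796
top black [306 260  41  18 445] [325.7901 268.772 ] ends [306.6425 264.6676] [345.2275 272.9385] med [0.4723 0.0053 0.2626] hi z 0.26569635763667593
top blue [ 270  199   30   59 1049] [284.545  228.4741] ends [290.9904 200.3112] [278.1834 256.2708] med [0.5658 0.1031 0.2592] hi z 0.2616962426680626
case top 1036 [0.5668 0.1033 0.2592]
((568.3976440429688, 103.76248168945312), (44.85737228393555, 136.8913116455078), 78.25935363769531)
scene red [329 219   6   6  31] [331.2903 221.5484] ends [333.3195 219.2867] [329.0503 224.0451] med [0.5799 0.0469 0.3134] hi z 0.31753732638928783
scene black [281 212  31  15 226] [295.5422 219.2844] ends [310.3652 214.869 ] [280.3478 223.8105] med [ 0.4793 -0.0006  0.2598] hi z 0.2644334098160663
scene blue [330 209  33  59 733] [348.1137 234.4219] ends [337.1124 208.27  ] [360.8867 264.7856] med [0.5993 0.0952 0.257 ] hi z 0.2608585165654527
case top 512 [0.5785 0.0963 0.2584]
((574.0078125, 99.50074768066406), (46.7608757019043, 136.79930114746094), 78.58063507080078)
red (array([0.577 , 0.0523, 0.3084]), [np.float64(0.0017472018322687332), np.float64(0.0017472018322686504)])
black (array([0.4729, 0.0041, 0.2503]), [np.float64(0.0012494639413237936), np.float64(0.0012494639413239467)])
```

```bash
python3 -m pendant '[[[0,0,-0.02],[0,0,-0.12],1],[[0,0,-0.02],[0,0,-0.12],1],[[0,0,-0.02],[0,0,-0.12],1],[[0,0,-0.02],[0,0,-0.12],1],[[0,0,-0.02],[0,0,-0.12],1],[[0,0,-0.02],[0,0,-0.12],1],[[0,0,-0.02],[0,0,-0.12],1],[[0,0,-0.02],[0,0,-0.12],1],[[0,0,-0.02],[0,0,-0.12],1],[[0,0,-0.02],[0,0,-0.006],1]]' && python3 -m pendant '[[[0.058,0.016,0],[0,0,0],-1],[[0.058,0.016,0],[0,0,0],-1],[[0.058,0.016,0],[0,0,0],-1],[[0.058,0.016,0],[0,0,0],-1],[[0.058,0.016,0],[0,0,0],-1],[[0.058,0.016,0],[0,0,0],-1],[[0.058,0.016,0],[0,0,0],-1],[[0.058,0.016,0],[0,0,0],-1],[[0.058,0.016,0],[0,0,0],-1],[[0.058,0.016,0],[0,0,0],-1]]'
cat >> h.py <<'E'
O=np.array([.580,.149,0]); th=np.radians(-11.6)
Wm=np.array([[np.cos(th),-np.sin(th),0],[np.sin(th),np.cos(th),0],[0,0,1]])
def w(p): return (np.asarray(p)-O)@Wm   # world -> winch
E
python3 - <<'E'
from h import *; from station import bot
from scipy.spatial.transform import Rotation as Ro
s=bot.observe(); print(s["t"],w(s["eef_pos"]),(Ro.from_rotvec(s["orientation"]).as_matrix().T@Wm).round(3).tolist())
d=bot.get_image("wrist"); cv2.imwrite("pics/wrist1.png",d["img"][:,:,::-1]); np.savez("wrist1.npz",**d); print(d["fovy"],d["cx"],d["cy"])
E
```

```text
t: 1.35
eef_pos: [0.1812, -0.6241, 0.4226]
orientation: [-2.432, -1.987, -0.001]
contact_force: [-0.1, -0.3, 0.1]
width: 0.0871
gripper_force: 0.0
t: 2.6
eef_pos: [0.4548, -0.0862, 0.4223]
orientation: [2.434, 1.985, -0.001]
contact_force: [-0.2, -0.6, -0.5]
width: 0.0018
gripper_force: 0.0
2.6 [-0.07532492 -0.25557376  0.42232468] [[-0.0, 1.0, -0.001], [1.0, 0.0, 0.0], [0.0, -0.001, -1.0]]
65.70646984690485 320.71288791082424 235.39363018276563
```

View pics/wrist1.png

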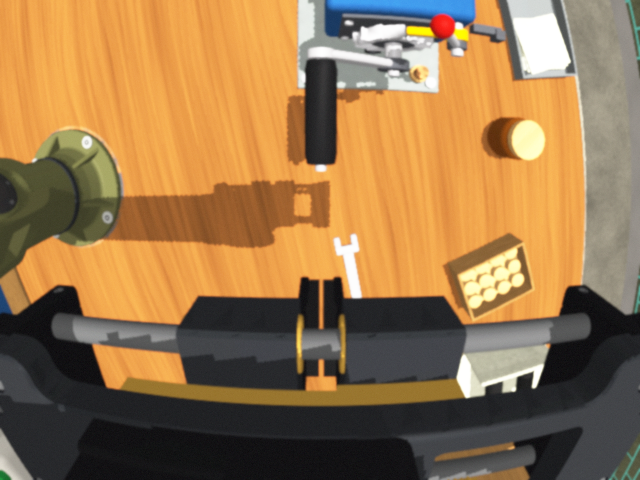

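The wrist view shows the grip from (320,60) to (320,163), the red ball at (442,26), and the fingers shut at (322,330). Image up is the winch's +y and right is its +x, and the grip looks square to the image.

```bash
cat >> h.py <<'E'
def wray(d,u,v):
    p=np.array([u-d["cx"],v-d["cy"]]); r=np.hypot(*p); a=r/f(d)
    c=np.r_[p/r*np.sin(a),np.cos(a)]; return -d["R"].T@d["t"], d["R"].T@c
E
python3 - <<'E'
from h import *
np.set_printoptions(precision=4,suppress=True)
d=load("wrist1"); dt,ds=load("top1"),load("scene1")
def blob(m):
    l,lab,st,ce=cv2.connectedComponentsWithStats(m.astype(np.uint8)); i=1+st[1:,4].argmax(); return lab==i,ce[i],st[i]
m,c,st=blob(mask(d,"red",(415,5,470,50))); print(c,st)
o,r=wray(d,*c); print("red on .308:",w(o+r*(.308-o[2])/r[2]),"tri",w(tri([(o,r),ray(dt,305.58,220.26),ray(ds,331.29,221.55)])[0]))
m,c,st=blob(mask(d,"black",(295,45,350,175))); print(c,st)
for v in(st[1],c[1],st[1]+st[3]):
    ys=np.nonzero(m[int(min(v,st[1]+st[3]-4)) if v>st[1] else st[1]+4])[0]; u=ys.mean()
    o,r=wray(d,u,v); print("grip axis .245",v,w(o+r*(.245-o[2])/r[2]))
o,r=wray(d,*c); print("tri",w(tri([(o,r),ray(dt,325.79,268.77),ray(ds,295.54,219.28)])[0]))
m,c,st=blob(mask(d,"blue",(300,0,490,40)));print("blue",st)
for u in(st[0],st[0]+st[2]): o,r=wray(d,u,18); print(w(o+r*(.26-o[2])/r[2]))
E
```

```text
[442.4257  25.8204] [430  15  25  24 451]
red on .308: [ 0.0165 -0.0954  0.308 ] tri [ 0.0165 -0.0954  0.3083]
[320.3711 111.0113] [ 306   60   30  104 3010]
grip axis .245 60 [-0.0759 -0.1173  0.245 ]
grip axis .245 111.01129568106312 [-0.0759 -0.1645  0.245 ]
grip axis .245 164 [-0.0758 -0.2131  0.245 ]
tri [-0.0758 -0.1639  0.2503]
blue [ 325    0  150   36 2684]
[-0.0721 -0.0811  0.26  ]
[ 0.0648 -0.0691  0.26  ]
```

```bash
python3 -m pendant '[[[0.04,0.0125,0],[0,0,0],-1],[[0.04,0.0125,0],[0,0,0],-1],[[0.04,0.0125,0],[0,0,0],-1],[[0.04,0.0125,0],[0,0,0],-1],[[0,0,0.025],[0,0,0],-1],[[0,0,0.025],[0,0,0],-1],[[0,0,0.025],[0,0,0],-1],[[0,0,0.025],[0,0,0],-1],[[0,0,0.024],[0,0,0],-1],[[0,0,0],[0,0,0],-1]]'
python3 - <<'E'
from h import *; from station import bot
s=bot.observe(); print(w(s["eef_pos"]))
E
```

```text
t: 3.9
eef_pos: [0.5343, 0.0579, 0.2967]
orientation: [-2.433, -1.985, 0.005]
contact_force: [0.5, -1.0, 0.5]
width: 0.0005
gripper_force: 0.0
[-0.02649002 -0.09841966  0.29668904]
```

```bash
python3 -m pendant '[[[0,0.01,0],[0,0,0],-1],[[0,0.01,0],[0,0,0],-1],[[0,0.01,0],[0,0,0],-1],[[0,0.01,0],[0,0,0],-1],[[0,0.01,0],[0,0,0],-1],[[0,0.01,0],[0,0,0],-1],[[0,0.01,0],[0,0,0],-1],[[0,0.01,0],[0,0,0],-1],[[0,0.008,0],[0,0,0],-1],[[0,0,0],[0,0,0],-1]]'
python3 - <<'E'
from h import *; from station import bot
s=bot.observe(); print(w(s["eef_pos"]), s["contact_force"]@Wm)
d=bot.get_image("wrist"); np.savez("wrist2.npz",**d)
m=mask(d,"red",(0,0,640,330)); l,lab,st,ce=cv2.connectedComponentsWithStats(m.astype(np.uint8)); i=1+st[1:,4].argmax(); print(ce[i],st[i])
o,r=wray(d,*ce[i]); print(w(o+r*(.308-o[2])/r[2]))
cv2.imwrite("pics/wrist2.png",d["img"][:,:,::-1])
E
```

```text
t: 5.15
eef_pos: [0.6226, 0.0405, 0.2981]
orientation: [2.435, 1.985, 0.001]
contact_force: [-0.3, -0.4, 0.4]
width: 0.0004
gripper_force: 0.0
[ 0.06351228 -0.09771405  0.29807475] [-0.2468292  -0.47224791  0.42592552]
[362.41317365 290.71457086] [343 282  41  16 501]
[ 0.08232273 -0.09169165  0.308     ]
```

View pics/wrist2.png

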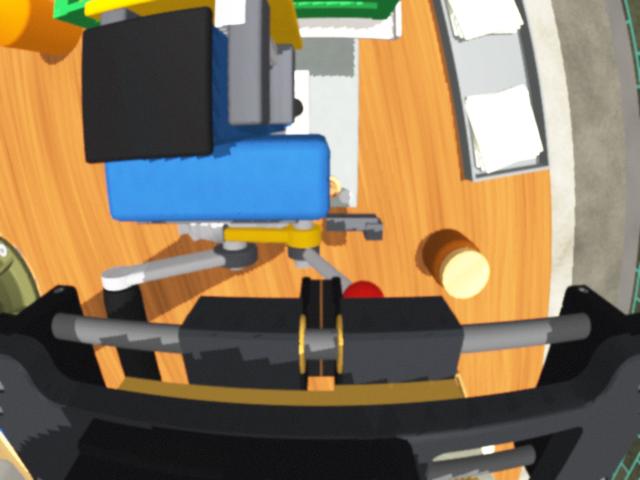

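The shut fingers sit at (322,300) with the ball just to their right at (363,290). The lever is nearly over, about 5 mm short, so I'll push on until the stop is felt.

```bash
python3 -m pendant '[[[0,0.002,0],[0,0,0],-1],[[0,0.002,0],[0,0,0],-1],[[0,0.001,0],[0,0,0],-1],[[0,0.001,0],[0,0,0],-1],[[0,0.001,0],[0,0,0],-1],[[0,0,0],[0,0,0],-1],[[0,0,0],[0,0,0],-1],[[0,0,0],[0,0,0],-1],[[0,0,0],[0,0,0],-1],[[0,0,0],[0,0,0],-1]]'
python3 - <<'E'
from h import *; from station import bot
s=bot.observe(); print(w(s["eef_pos"]), s["contact_force"]@Wm)
E
```

```text
t: 6.45
eef_pos: [0.6286, 0.0395, 0.2985]
orientation: [2.434, 1.986, -0.0]
contact_force: [-2.0, 0.1, -1.7]
width: 0.0006
gripper_force: 1.1
[ 0.06964822 -0.09744842  0.29852482] [-1.99741888 -0.33520499 -1.72178706]
```

```bash
python3 -m pendant '[[[0,0.001,0],[0,0,0],-1],[[0,0.001,0],[0,0,0],-1],[[0,0.001,0],[0,0,0],-1],[[0,0,0],[0,0,0],-1],[[0,0,0],[0,0,0],-1],[[0,0,0],[0,0,0],-1],[[0,0,0],[0,0,0],-1],[[0,0,0],[0,0,0],-1],[[0,0,0],[0,0,0],-1],[[0,0,0],[0,0,0],-1]]'
python3 - <<'E'
from h import *; from station import bot
s=bot.observe(); print(w(s["eef_pos"]), s["contact_force"]@Wm)
E
```

```text
t: 7.7
eef_pos: [0.6294, 0.0394, 0.2984]
orientation: [-2.431, -1.985, 0.007]
contact_force: [-8.6, -0.1, 0.8]
width: 0.0007
gripper_force: 4.5
[ 0.07039501 -0.09741505  0.29839004] [-8.40596765 -1.81126462  0.77226873]
```

```bash
python3 -m pendant '[[[0,-0.012,0],[0,0,0],-1],[[0,0,-0.024],[0,0,0],-1],[[0,0,-0.024],[0,0,0],-1],[[0,0,-0.024],[0,0,0],-1],[[0,0,-0.024],[0,0,0],-1],[[0,0,-0.024],[0,0,0],-1],[[-0.018,-0.034,0],[0,0,0],0],[[-0.018,-0.034,0],[0,0,0],0.5],[[-0.018,-0.034,0],[0,0,0],1],[[-0.018,-0.034,0],[0,0,0],1]]'
python3 - <<'E'
from h import *; from station import bot
s=bot.observe(); print(w(s["eef_pos"]))
d=bot.get_image("wrist"); np.savez("wrist3.npz",**d)
for c,b,z in(("red",(0,0,640,300),.308),("black",(250,100,400,280),.245)):
    m=mask(d,c,b); l,lab,st,ce=cv2.connectedComponentsWithStats(m.astype(np.uint8)); i=1+st[1:,4].argmax(); print(ce[i],st[i])
    o,r=wray(d,*ce[i]); print(c,w(o+r*(z-o[2])/r[2]))
cv2.imwrite("pics/wrist3.png",d["img"][:,:,::-1])
E
```

```text
t: 8.95
eef_pos: [0.4718, -0.002, 0.4189]
orientation: [2.432, 1.984, 0.003]
contact_force: [-0.3, -0.4, 0.0]
width: 0.0324
gripper_force: 0.0
[-0.07562682 -0.16971464  0.41890649]
[523.59125964 141.86118252] [513 131  22  23 389]
red [ 0.08839842 -0.09559645  0.308     ]
[320.05082319 206.54259127] [ 306  157   29  102 2794]
black [-0.07594488 -0.16648049  0.245     ]
```

View pics/wrist3.png

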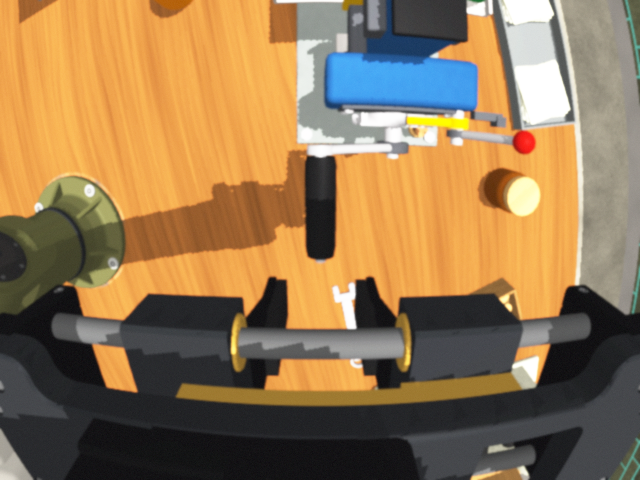

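The ball now sits at (524,142), 72 mm over, so the lever is released. The grip at (320,206) is centred between the opening fingers, and I can descend straight down.

```bash
python3 -m pendant '[[[0,0,0.02],[0,0,0],1],[[0,0,0.024],[0,0,0],1],[[0,0,0.024],[0,0,0],1],[[0,0,0.024],[0,0,0],1],[[0,0,0.024],[0,0,0],1],[[0,0,0.024],[0,0,0],1],[[0,0,0.024],[0,0,0],1],[[0,0,0.02],[0,0,0],1],[[0,0,0.009],[0,0,0],1],[[0,0,0],[0,0,0],1]]' && python3 -m pendant '[[[0,0,0],[0,0,0],-1],[[0,0,0],[0,0,0],-1],[[0,0,0],[0,0,0],-1],[[0,0,0],[0,0,0],-1],[[0,0,0],[0,0,0],-1],[[0,0,0],[0,0,0],-1],[[0,0,0],[0,0,0],-1],[[0,0,0],[0,0,0],-1],[[0,0,0],[0,0,0],-1],[[0,0,0],[0,0,0],-1]]' 45
python3 - <<'E'
from h import *; from station import bot
s=bot.observe(); print(w(s["eef_pos"]), s["contact_force"]@Wm)
E
```

```text
t: 10.25
eef_pos: [0.4724, -0.0019, 0.2257]
orientation: [2.433, 1.986, 0.0]
contact_force: [-0.3, -0.3, -0.1]
width: 0.0869
gripper_force: 0.0
t: 11.5
eef_pos: [0.4719, -0.0018, 0.2255]
orientation: [-2.434, -1.986, 0.001]
contact_force: [-2.0, -0.0, 0.3]
width: 0.0272
gripper_force: 44.5
[-0.07559643 -0.16949865  0.22549417] [-1.95225565 -0.43019884  0.34269567]
```

```bash
python3 -m pendant '[[[0,-0.0015,0.0028],[0,0,0],-1],[[0,-0.0015,0.0028],[0,0,0],-1],[[0,-0.0014,0.0028],[0,0,0],-1],[[0,-0.0012,0.0028],[0,0,0],-1],[[0,0,0],[0,0,0],-1],[[0,0,0],[0,0,0],-1],[[0,0,0],[0,0,0],-1],[[0,0,0],[0,0,0],-1],[[0,0,0],[0,0,0],-1],[[0,0,0],[0,0,0],-1]]'
python3 - <<'E'
from h import *; from station import bot
s=bot.observe(); p=w(s["eef_pos"]);print(p, s["contact_force"]@Wm, np.degrees(np.arctan2(p[2]+.0187-.2,p[0])),np.hypot(p[2]+.0187-.2,p[0]))
d=bot.get_image("wrist"); np.savez("wrist4.npz",**d); 
cv2.imwrite("pics/wrist4.png",cv2.resize(d["img"][40:240,300:560,::-1],None,fx=3,fy=3,interpolation=cv2.INTER_CUBIC))
E
```

```text
t: 12.75
eef_pos: [0.4671, -0.0009, 0.2168]
orientation: [2.433, 1.985, -0.0]
contact_force: [-7.3, -1.0, 16.7]
width: 0.0273
gripper_force: 43.5
[-0.08039833 -0.16957347  0.21676192] [-6.97073181 -2.43303786 16.69402485] 156.19879085794366 0.08787171807451696
```

View pics/wrist4.png

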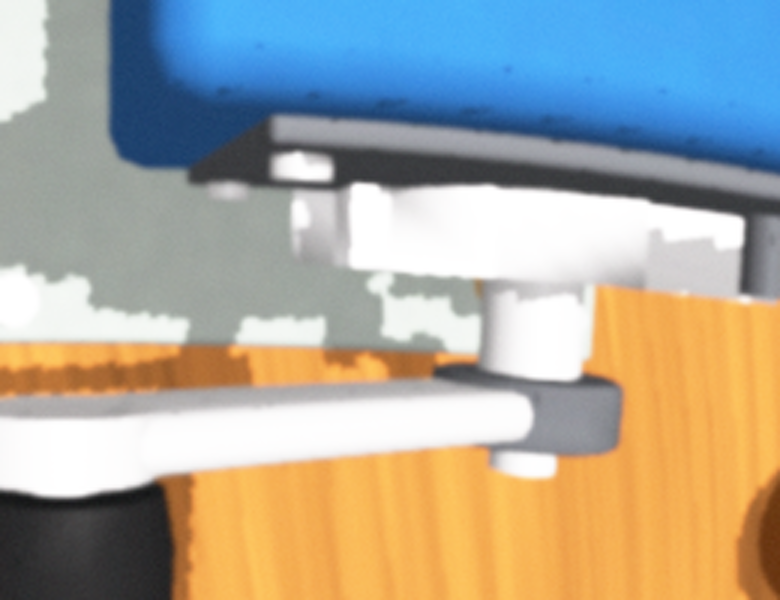

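The crop shows the grip at lower left, the crank arm and the overexposed ratchet wheel, with no yellow pawl lying over it in this crop. I'll find the yellow by mask over the whole frame.

```bash
cat >> h.py <<'E'
def yellow(d,wrist,box=None):
    h=cv2.cvtColor(d["img"],cv2.COLOR_RGB2HSV).astype(int); m=(h[...,0]>20)&(h[...,0]<33)&(h[...,1]>170)&(h[...,2]>110)
    v,u=np.nonzero(m&(d["depth"]>0)); z=d["depth"][v,u]; k=f(d)
    if wrist:
        p=np.c_[u-d["cx"],v-d["cy"]]; r=np.hypot(*p.T); a=r/k; c=np.c_[p/r[:,None]*np.tan(a)[:,None],np.ones(len(z))]*z[:,None]
    else: c=np.c_[(u-d["cx"])/k*z,(v-d["cy"])/k*z,z]
    P=w((c-d["t"])@d["R"]); s=(abs(P[:,1]+.095)<.03)&(P[:,0]>-.04)&(P[:,0]<.1)&(P[:,2]>.2)&(P[:,2]<.34)
    return P[s],np.c_[u,v][s]
E
python3 - <<'E'
from h import *; from station import bot
np.set_printoptions(precision=3,suppress=True)
np.savez("scene2.npz",**bot.get_image("scene")); np.savez("top2.npz",**bot.get_image("top"))
for n,wr in(("wrist3",1),("wrist4",1),("scene1",0),("scene2",0),("top1",0),("top2",0)):
    P,uv=yellow(load(n),wr); 
    if len(P)==0: print(n,0); continue
    print(n,len(P),uv.min(0),uv.max(0)); i=np.argsort(P[:,0]); print(P[i[[0,len(P)//10,len(P)//4,len(P)//2,3*len(P)//4,-1]]].tolist())
d=load("wrist4"); h=cv2.cvtColor(d["img"],cv2.COLOR_RGB2HSV).astype(int)
d=load("scene2"); cv2.imwrite("pics/c5.png",np.hstack([cv2.resize(load(n)["img"][190:270,270:350,::-1],None,fx=5,fy=5,interpolation=cv2.INTER_CUBIC) for n in("scene1","scene2")]))
E
```

```text
wrist3 482 [407 117] [468 128]
[[0.0026408680918477002, -0.08392611645347176, 0.24564425429152356], [0.00916860888860481, -0.08266860460935349, 0.245802360739737], [0.019262515672479743, -0.0830312475959779, 0.2472243073189727], [0.03547720837040447, -0.0866530239985788, 0.24845345391662163], [0.04676399593579858, -0.08118952663950513, 0.25229898274080303], [0.061425030729941175, -0.08194736977426723, 0.24860489579088654]]
wrist4 1490 [562 117] [634 151]
[[0.006063433785478068, -0.08606136616757713, 0.26308504782050707], [0.008159923973518043, -0.08583102773181758, 0.2628621426342953], [0.014036084087414314, -0.08545627757809494, 0.2636517124949679], [0.029135977139208045, -0.08390501703604453, 0.2587939744675738], [0.04565472168632445, -0.08084806748065314, 0.2531194425067271], [0.0667489505837528, -0.07902215977789764, 0.244029613383814]]
scene1 0
scene2 0
top1 46 [300 207] [306 229]
[[0.004990713596763172, -0.08241919272915031, 0.24340249023352864], [0.009570678030859434, -0.081422636160919, 0.24429278461068749], [0.016388249872262454, -0.08242959051104876, 0.24900165355442627], [0.04354151904420209, -0.08131385837772341, 0.24817738542368067], [0.05060144251806036, -0.08468023757868927, 0.25362592471358764], [0.05863683968763066, -0.08534527104210904, 0.2515542314320734]]
top2 61 [299 207] [306 226]
[[0.008114159823849597, -0.07969837230263094, 0.26491481696856906], [0.013013727341642346, -0.07858352739184868, 0.26328729788018596], [0.020789875745817567, -0.08168429501085223, 0.2644453108954749], [0.03458085098953899, -0.08093460745820381, 0.25545694896079685], [0.04796440066280247, -0.08281787433229582, 0.25242288706690996], [0.059526506419866156, -0.08513667829409523, 0.24725285450984705]]
```

View pics/c5.png

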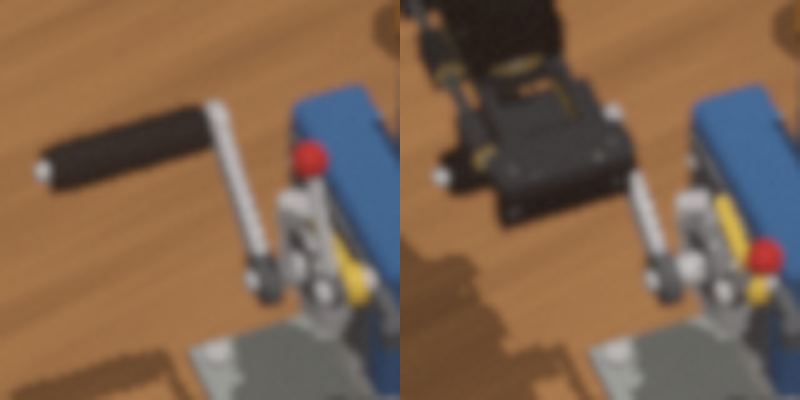

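The pawl's nose has risen from about 246 to 263 mm (its top surface), so it is clear and the hand carries about 12 N. Next I work out the rows for the lowering arc.

```bash
cat >> h.py <<'E'
def arc(th0,dth,n,out=0.0):  # grip angle now, step (rad), rows, outward shift spread over rows (m) -> tool y,z per row in mm
    a=np.radians(th0)+dth*np.arange(n+1); r=.09+out*np.arange(n+1)/n
    d=np.diff(np.c_[r*np.cos(a),r*np.sin(a)],axis=0)*1e3
    return [[round(x,1),round(-z,1)] for x,z in d], np.degrees(a[-1])
def st(bot,c=(0,.2)):
    s=bot.observe(); p=w(s["eef_pos"]); F=s["contact_force"]@Wm; g=np.array([p[0]-c[0],p[2]+.0187-c[1]]); r=np.hypot(*g); u=g/r; t=np.array([u[1],-u[0]])
    print("t %.2f grip %s th %.1f r %.1f | F %s rad %.1f tan(lowering+) %.1f | width %.4f grip %.1f"%(s["t"],np.round(g*1e3,1),np.degrees(np.arctan2(g[1],g[0])),r*1e3,F.round(1),F[[0,2]]@u,F[[0,2]]@t,s["width"],s["gripper_force"]))
E
python3 -c "
from h import *
from station import bot
st(bot); print(arc(156,-.082,10,.002)); print(arc(156-47,-.082,20))"
```

```text
t 12.90 grip [-80.4  35.4] th 156.2 r 87.9 | F [-7.  -1.8 16.7] rad 13.2 tan(lowering+) 12.4 | width 0.0274 grip 43.5
([[np.float64(3.1), np.float64(-6.7)], [np.float64(3.6), np.float64(-6.4)], [np.float64(4.2), np.float64(-6.1)], [np.float64(4.7), np.float64(-5.8)], [np.float64(5.1), np.float64(-5.4)], [np.float64(5.6), np.float64(-5.0)], [np.float64(6.0), np.float64(-4.5)], [np.float64(6.3), np.float64(-4.0)], [np.float64(6.7), np.float64(-3.5)], [np.float64(6.9), np.float64(-2.9)]], np.float64(109.01746079927248))
([[np.float64(7.1), np.float64(-2.1)], [np.float64(7.2), np.float64(-1.5)], [np.float64(7.3), np.float64(-0.9)], [np.float64(7.4), np.float64(-0.3)], [np.float64(7.4), np.float64(0.3)], [np.float64(7.3), np.float64(0.9)], [np.float64(7.2), np.float64(1.5)], [np.float64(7.1), np.float64(2.1)], [np.float64(6.9), np.float64(2.6)], [np.float64(6.7), np.float64(3.2)], [np.float64(6.4), np.float64(3.7)], [np.float64(6.0), np.float64(4.2)], [np.float64(5.7), np.float64(4.7)], [np.float64(5.3), np.float64(5.2)], [np.float64(4.8), np.float64(5.6)], [np.float64(4.4), np.float64(6.0)], [np.float64(3.9), np.float64(6.3)], [np.float64(3.3), np.float64(6.6)], [np.float64(2.8), np.float64(6.8)], [np.float64(2.2), np.float64(7.0)]], np.float64(15.034921598544985))
```

```bash
python3 -m pendant '[[[0,0.0031,-0.0067],[0,0,0],-1],[[0,0.0036,-0.0064],[0,0,0],-1],[[0,0.0042,-0.0061],[0,0,0],-1],[[0,0.0047,-0.0058],[0,0,0],-1],[[0,0.0051,-0.0054],[0,0,0],-1],[[0,0.0056,-0.005],[0,0,0],-1],[[0,0.006,-0.0045],[0,0,0],-1],[[0,0.0063,-0.004],[0,0,0],-1],[[0,0.0067,-0.0035],[0,0,0],-1],[[0,0.0069,-0.0029],[0,0,0],-1]]' >/dev/null; python3 -c "
from h import *
from station import bot
st(bot)"
```

```text
t 14.15 grip [-24.3  81. ] th 106.7 r 84.6 | F [ 18.3   2.4 -25. ] rad -29.2 tan(lowering+) 10.4 | width 0.0270 grip 46.5
```

```bash
python3 -c "
from h import *
from station import bot
st(bot,(-.0004,.1943)); print([[float(y) for y in x] for x in arc(105,-.08,10,-.0045)[0]])"
```

```text
t 14.15 grip [-23.9  86.7] th 105.4 r 90.0 | F [ 18.3   2.4 -25. ] rad -29.0 tan(lowering+) 11.0 | width 0.0270 grip 46.5
[[7.1, -1.1], [7.1, -0.6], [7.1, 0.0], [7.1, 0.6], [7.0, 1.1], [6.8, 1.7], [6.6, 2.2], [6.4, 2.7], [6.1, 3.2], [5.8, 3.7]]
```

```bash
python3 -m pendant '[[[0,0.0071,-0.0006],[0,0,0],-1],[[0,0.0071,0.0001],[0,0,0],-1],[[0,0.0071,0.0005],[0,0,0],-1],[[0,0.0071,0.0007],[0,0,0],-1],[[0,0.007,0.0011],[0,0,0],-1],[[0,0.0068,0.0017],[0,0,0],-1],[[0,0.0066,0.0022],[0,0,0],-1],[[0,0.0064,0.0027],[0,0,0],-1],[[0,0.0061,0.0032],[0,0,0],-1],[[0,0.0058,0.0037],[0,0,0],-1]]' >/dev/null; python3 -c "
from h import *
from station import bot
st(bot,(-.0004,.1943)); print([[float(y) for y in x] for x in arc(59,-.08,10,0)[0]])"
```

```text
t 15.40 grip [45.7 75.9] th 59.0 r 88.6 | F [15.3  0.8  0.3] rad 8.2 tan(lowering+) 12.9 | width 0.0273 grip 44.6
[[6.0, 4.0], [5.7, 4.4], [5.3, 4.9], [4.9, 5.3], [4.5, 5.6], [4.0, 6.0], [3.5, 6.3], [3.0, 6.5], [2.5, 6.8], [1.9, 6.9]]
```

```bash
python3 -m pendant '[[[0,0.006,0.004],[0,0,0],-1],[[0,0.0057,0.0044],[0,0,0],-1],[[0,0.0054,0.0048],[0,0,0],-1],[[0,0.005,0.0052],[0,0,0],-1],[[0,0.0046,0.0055],[0,0,0],-1],[[0,0.0041,0.006],[0,0,0],-1],[[0,0.0036,0.0063],[0,0,0],-1],[[0,0.003,0.0065],[0,0,0],-1],[[0,0.0025,0.0067],[0,0,0],-1],[[0,0.0016,0.0055],[0,0,0],-1]]' >/dev/null; python3 -c "
from h import *
from station import bot
st(bot,(-.0004,.1943)); print([[float(y) for y in x] for x in arc(13.5,-.015,30,0)[0][::3]])"
```

```text
t 16.65 grip [86.8 18.7] th 12.2 r 88.8 | F [ 17.1   3.3 -10.3] rad 14.5 tan(lowering+) 13.6 | width 0.0273 grip 45.4
[[0.3, 1.3], [0.2, 1.3], [0.2, 1.3], [0.1, 1.3], [0.1, 1.3], [0.0, 1.3], [-0.1, 1.3], [-0.1, 1.3], [-0.2, 1.3], [-0.2, 1.3]]
```

```bash
cat > g.py <<'E'
# prints the state; exit code 1 (stop the chain) when the load's pull has begun to die away
from h import *; from station import bot; import sys
st(bot,(-.0004,.1943)); s=bot.observe(); F=s["contact_force"]@Wm; p=w(s["eef_pos"]); g=np.array([p[0]+.0004,p[2]+.0187-.1943]); g/=np.hypot(*g)
T=F[0]*g[1]-F[2]*g[0]; R=F[0]*g[0]+F[2]*g[1]; sys.exit(int(T<9 or abs(R)>30))
E
python3 -m pendant '[[[0,0.0003,0.001],[0,0,0],-1],[[0,0.0003,0.001],[0,0,0],-1],[[0,0.0003,0.001],[0,0,0],-1],[[0,0.0003,0.001],[0,0,0],-1],[[0,0.0003,0.001],[0,0,0],-1],[[0,0.0003,0.001],[0,0,0],-1],[[0,0.0003,0.001],[0,0,0],-1],[[0,0.0003,0.001],[0,0,0],-1],[[0,0.0003,0.001],[0,0,0],-1],[[0,0.0003,0.001],[0,0,0],-1]]' >/dev/null && python3 g.py && python3 -m pendant '[[[0,0.0001,0.001],[0,0,0],-1],[[0,0.0001,0.001],[0,0,0],-1],[[0,0.0001,0.001],[0,0,0],-1],[[0,0.0001,0.001],[0,0,0],-1],[[0,0.0001,0.001],[0,0,0],-1],[[0,0.0001,0.001],[0,0,0],-1],[[0,0.0001,0.001],[0,0,0],-1],[[0,0.0001,0.001],[0,0,0],-1],[[0,0.0001,0.001],[0,0,0],-1],[[0,0.0001,0.001],[0,0,0],-1]]' >/dev/null && python3 g.py && python3 -m pendant '[[[0,-0.0001,0.001],[0,0,0],-1],[[0,-0.0001,0.001],[0,0,0],-1],[[0,-0.0001,0.001],[0,0,0],-1],[[0,-0.0001,0.001],[0,0,0],-1],[[0,-0.0001,0.001],[0,0,0],-1],[[0,-0.0001,0.001],[0,0,0],-1],[[0,-0.0001,0.001],[0,0,0],-1],[[0,-0.0001,0.001],[0,0,0],-1],[[0,-0.0001,0.001],[0,0,0],-1],[[0,-0.0001,0.001],[0,0,0],-1]]' >/dev/null && python3 g.py
```

```text
t 17.90 grip [88.5  7.9] th 5.1 r 88.9 | F [ 15.5   2.6 -11.2] rad 14.4 tan(lowering+) 12.5 | width 0.0272 grip 45.5
t 19.15 grip [88.9 -2.7] th -1.7 r 88.9 | F [ 14.7   2.  -13.7] rad 15.1 tan(lowering+) 13.2 | width 0.0268 grip 45.6
t 20.40 grip [ 88.1 -13. ] th -8.4 r 89.0 | F [ 15.9   3.2 -16.2] rad 18.1 tan(lowering+) 13.7 | width 0.0272 grip 45.8
```

```bash
python3 -m pendant '[[[0,-0.0001,0.001],[0,0,0],-1],[[0,-0.0001,0.001],[0,0,0],-1],[[0,-0.0001,0.001],[0,0,0],-1],[[0,-0.0001,0.001],[0,0,0],-1],[[0,-0.0001,0.001],[0,0,0],-1],[[0,-0.0001,0.001],[0,0,0],-1],[[0,-0.0001,0.001],[0,0,0],-1],[[0,-0.0001,0.001],[0,0,0],-1],[[0,-0.0001,0.001],[0,0,0],-1],[[0,-0.0001,0.001],[0,0,0],-1]]' >/dev/null && python3 g.py && python3 -m pendant '[[[0,-0.0002,0.001],[0,0,0],-1],[[0,-0.0002,0.001],[0,0,0],-1],[[0,-0.0002,0.001],[0,0,0],-1],[[0,-0.0002,0.001],[0,0,0],-1],[[0,-0.0002,0.001],[0,0,0],-1],[[0,-0.0002,0.001],[0,0,0],-1],[[0,-0.0002,0.001],[0,0,0],-1],[[0,-0.0002,0.001],[0,0,0],-1],[[0,-0.0002,0.001],[0,0,0],-1],[[0,-0.0002,0.001],[0,0,0],-1]]' >/dev/null && python3 g.py && python3 -m pendant '[[[0,-0.0003,0.0009],[0,0,0],-1],[[0,-0.0003,0.0009],[0,0,0],-1],[[0,-0.0003,0.0009],[0,0,0],-1],[[0,-0.0003,0.0009],[0,0,0],-1],[[0,-0.0003,0.0009],[0,0,0],-1],[[0,-0.0003,0.0009],[0,0,0],-1],[[0,-0.0003,0.0009],[0,0,0],-1],[[0,-0.0003,0.0009],[0,0,0],-1],[[0,-0.0003,0.0009],[0,0,0],-1],[[0,-0.0003,0.0009],[0,0,0],-1]]' >/dev/null && python3 g.py
```

```text
t 21.65 grip [ 85.8 -23.8] th -15.5 r 89.1 | F [ 14.6   3.  -17.7] rad 18.8 tan(lowering+) 13.2 | width 0.0273 grip 45.9
t 22.90 grip [ 82.1 -34.6] th -22.9 r 89.1 | F [ 10.    2.2 -18.9] rad 16.6 tan(lowering+) 13.5 | width 0.0272 grip 46.0
t 24.15 grip [ 77.4 -44.4] th -29.8 r 89.2 | F [  7.9   2.7 -19. ] rad 16.3 tan(lowering+) 12.6 | width 0.0273 grip 46.0
```

```bash
python3 -m pendant '[[[0,-0.0005,0.0009],[0,0,0],-1],[[0,-0.0005,0.0009],[0,0,0],-1],[[0,-0.0005,0.0009],[0,0,0],-1],[[0,-0.0005,0.0009],[0,0,0],-1],[[0,-0.0005,0.0009],[0,0,0],-1],[[0,-0.0005,0.0009],[0,0,0],-1],[[0,-0.0005,0.0009],[0,0,0],-1],[[0,-0.0005,0.0009],[0,0,0],-1],[[0,-0.0005,0.0009],[0,0,0],-1],[[0,-0.0005,0.0009],[0,0,0],-1]]' >/dev/null && python3 g.py && python3 -m pendant '[[[0,-0.0006,0.0008],[0,0,0],-1],[[0,-0.0006,0.0008],[0,0,0],-1],[[0,-0.0006,0.0008],[0,0,0],-1],[[0,-0.0006,0.0008],[0,0,0],-1],[[0,-0.0006,0.0008],[0,0,0],-1],[[0,-0.0006,0.0008],[0,0,0],-1],[[0,-0.0006,0.0008],[0,0,0],-1],[[0,-0.0006,0.0008],[0,0,0],-1],[[0,-0.0006,0.0008],[0,0,0],-1],[[0,-0.0006,0.0008],[0,0,0],-1]]' >/dev/null && python3 g.py && python3 -m pendant '[[[0,-0.0007,0.0008],[0,0,0],-1],[[0,-0.0007,0.0008],[0,0,0],-1],[[0,-0.0007,0.0008],[0,0,0],-1],[[0,-0.0007,0.0008],[0,0,0],-1],[[0,-0.0007,0.0008],[0,0,0],-1],[[0,-0.0007,0.0008],[0,0,0],-1],[[0,-0.0007,0.0008],[0,0,0],-1],[[0,-0.0007,0.0008],[0,0,0],-1],[[0,-0.0007,0.0008],[0,0,0],-1],[[0,-0.0007,0.0008],[0,0,0],-1]]' >/dev/null && python3 g.py
```

```text
t 25.40 grip [ 71.2 -53.9] th -37.1 r 89.3 | F [  4.8   3.2 -20.6] rad 16.3 tan(lowering+) 13.5 | width 0.0273 grip 46.1
t 26.65 grip [ 64.  -62.4] th -44.3 r 89.4 | F [  4.9   2.2 -23.6] rad 20.0 tan(lowering+) 13.5 | width 0.0269 grip 46.3
t 27.90 grip [ 59.1 -67.5] th -48.8 r 89.8 | F [  4.6   2.3 -13.2] rad 13.0 tan(lowering+) 5.3 | width 0.0274 grip 45.6
```

The pull has dropped to 5 N, so the platform is landing. I'll finish in smaller steps.

```bash
python3 -m pendant '[[[0,-0.0003,0.0003],[0,0,0],-1],[[0,-0.0003,0.0003],[0,0,0],-1],[[0,-0.0003,0.0003],[0,0,0],-1],[[0,-0.0003,0.0003],[0,0,0],-1],[[0,-0.0003,0.0003],[0,0,0],-1],[[0,-0.0003,0.0003],[0,0,0],-1],[[0,-0.0003,0.0003],[0,0,0],-1],[[0,-0.0003,0.0003],[0,0,0],-1],[[0,-0.0003,0.0002],[0,0,0],-1],[[0,-0.0003,0.0002],[0,0,0],-1]]' >/dev/null; python3 g.py
```

```text
t 29.15 grip [ 57.8 -68.8] th -50.0 r 89.9 | F [  6.3   1.7 -12.1] rad 13.3 tan(lowering+) 3.0 | width 0.0272 grip 45.5
```

```bash
python3 -m pendant '[[[0,-0.0003,0.0003],[0,0,0],-1],[[0,-0.0003,0.0003],[0,0,0],-1],[[0,-0.0003,0.0003],[0,0,0],-1],[[0,-0.0003,0.0002],[0,0,0],-1],[[0,-0.0003,0.0002],[0,0,0],-1],[[0,-0.0003,0.0002],[0,0,0],-1],[[0,-0.0003,0.0002],[0,0,0],-1],[[0,-0.0003,0.0002],[0,0,0],-1],[[0,0,0],[0,0,0],-1],[[0,0,0],[0,0,0],-1]]' >/dev/null; python3 g.py
```

```text
t 30.40 grip [ 56.6 -69.9] th -51.0 r 90.0 | F [ 8.4  1.9 -9.6] rad 12.7 tan(lowering+) -0.5 | width 0.0271 grip 45.3
```

```bash
python3 -m pendant '[[[0,-0.0004,0.0003],[0,0,0],-1],[[0,-0.0004,0.0003],[0,0,0],-1],[[0,-0.0004,0.0003],[0,0,0],-1],[[0,0,0],[0,0,0],-1],[[0,0,0],[0,0,0],0],[[0,0,0],[0,0,0],0.5],[[0,0,0],[0,0,0],1],[[0,0,0],[0,0,0],1],[[0,0,0],[0,0,0],1],[[0,0,0],[0,0,0],1]]' >/dev/null; python3 g.py
python3 - <<'E'
from h import *; from station import bot
s=bot.observe(); print(w(s["eef_pos"]))
E
```

```text
t 31.65 grip [ 52.6 -70.8] th -53.4 r 88.2 | F [-0.2  0.4 -0.6] rad 0.4 tan(lowering+) 0.5 | width 0.0791 grip 0.0
[ 0.05221312 -0.16941982  0.10481951]
```

```bash
python3 -m pendant '[[[0,0,-0.015],[0,0,0],1],[[0,0,-0.03],[0,0,0],1],[[0,0,-0.035],[0,0,0],1],[[0,0,-0.035],[0,0,0],1],[[0,0,-0.035],[0,0,0],1],[[0,0,-0.035],[0,0,0],1],[[0,0,-0.035],[0,0,0],1],[[0,0,-0.035],[0,0,0],1],[[0,0,-0.035],[0,0,0],0],[[0,0,-0.025],[0,0,0],-1]]' && python3 -m pendant '[[[0.018,0.019,0],[0,0,0],-1],[[0.018,0.019,0],[0,0,0],-1],[[0.018,0.019,0],[0,0,0],-1],[[0.018,0.019,0],[0,0,0],-1],[[0,0,0.022],[0,0,0],-1],[[0,0,0.024],[0,0,0],-1],[[0,0,0.024],[0,0,0],-1],[[0,0,0.024],[0,0,0],-1],[[0,0,0.024],[0,0,0],-1],[[0,0,0],[0,0,0],-1]]'
python3 - <<'E'
from h import *; from station import bot
s=bot.observe(); print(w(s["eef_pos"]))
d=bot.get_image("top"); np.savez("top3.npz",**d); np.savez("scene3.npz",**bot.get_image("scene"))
E
```

```text
t: 32.9
eef_pos: [0.5971, -0.0269, 0.4229]
orientation: [2.432, 1.986, 0.003]
contact_force: [-0.0, 0.1, -0.1]
width: 0.0744
gripper_force: 0.0
t: 34.15
eef_pos: [0.6852, 0.0273, 0.3009]
orientation: [-2.433, -1.985, 0.004]
contact_force: [-0.4, 0.2, 1.5]
width: 0.0007
gripper_force: 0.0
[ 0.12751684 -0.09808848  0.30089822]
```

```bash
python3 -m pendant '[[[0,-0.01,0.003],[0,0,0],-1],[[0,-0.01,0],[0,0,0],-1],[[0,-0.01,0],[0,0,0],-1],[[0,-0.01,0],[0,0,0],-1],[[0,-0.01,0],[0,0,0],-1],[[0,-0.01,0],[0,0,0],-1],[[0,-0.01,0],[0,0,0],-1],[[0,-0.01,0],[0,0,0],-1],[[0,-0.009,0],[0,0,0],-1],[[0,0,0],[0,0,0],-1]]' >/dev/null && python3 -m pendant '[[[0,-0.002,0],[0,0,0],-1],[[0,-0.001,0],[0,0,0],-1],[[0,-0.001,0],[0,0,0],-1],[[0,-0.001,0],[0,0,0],-1],[[0,0,0],[0,0,0],-1],[[0,0,0],[0,0,0],-1],[[0,0,0],[0,0,0],-1],[[0,0,0],[0,0,0],-1],[[0,0,0],[0,0,0],-1],[[0,0,0],[0,0,0],-1]]' 
python3 - <<'E'
from h import *; from station import bot
s=bot.observe(); print(w(s["eef_pos"]), s["contact_force"]@Wm)
E
```

```text
t: 36.75
eef_pos: [0.595, 0.0463, 0.2987]
orientation: [2.434, 1.985, 0.003]
contact_force: [4.6, 0.2, -3.6]
width: 0.0006
gripper_force: 2.7
[ 0.03530357 -0.09754759  0.29865299] [ 4.51034362  1.12579724 -3.59146977]
```

```bash
python3 -m pendant '[[[0,-0.001,0],[0,0,0],-1],[[0,-0.001,0],[0,0,0],-1],[[0,0,0],[0,0,0],-1],[[0,0,0],[0,0,0],-1],[[0,0,0],[0,0,0],-1],[[0,0,0],[0,0,0],-1],[[0,0,0],[0,0,0],-1],[[0,0,0],[0,0,0],-1],[[0,0,0],[0,0,0],-1],[[0,0,0],[0,0,0],-1]]' 
python3 - <<'E'
from h import *; from station import bot
s=bot.observe(); print(w(s["eef_pos"]), s["contact_force"]@Wm)
E
python3 -m pendant '[[[0,0.006,0],[0,0,0],-1],[[0,0.008,0],[0,0,0],-1],[[0,0,-0.02],[0,0,0],-1],[[0,0,-0.024],[0,0,0],-1],[[0,0,-0.024],[0,0,0],-1],[[0,0,-0.024],[0,0,0],-1],[[0,0,-0.024],[0,0,0],-1],[[-0.04,-0.03,0],[0,0,0],-1],[[-0.04,-0.03,0],[0,0,0],-1],[[-0.04,-0.03,0],[0,0,0],-1]]'
python3 - <<'E'
from h import *; from station import bot
np.set_printoptions(precision=3,suppress=True)
for n in("wrist","top","scene"): np.savez(n+"9.npz",**bot.get_image(n))
d=load("wrist9")
m=mask(d,"red",(0,0,640,290)); l,lab,stt,ce=cv2.connectedComponentsWithStats(m.astype(np.uint8)); i=1+stt[1:,4].argmax()
o,r=wray(d,*ce[i]); print("ball",ce[i],w(o+r*(.308-o[2])/r[2]))
for n,wr in(("wrist3",1),("wrist9",1),("top9",0)):
    P,uv=yellow(load(n),wr); i=np.argsort(P[:,0]); print(n,len(P)); 
    if len(P): print(P[i[[0,len(P)//10,len(P)//4,len(P)//2,-1]]])
cv2.imwrite("pics/w9.png",d["img"][:,:,::-1]); cv2.imwrite("pics/s9.png",cv2.resize(load("scene9")["img"][150:350,260:480,::-1],None,fx=3,fy=3,interpolation=cv2.INTER_CUBIC))
E
```

```text
t: 38.0
eef_pos: [0.5948, 0.0464, 0.2987]
orientation: [2.433, 1.982, 0.008]
contact_force: [11.3, -0.3, -6.9]
width: -0.0001
gripper_force: 5.2
[ 0.03509265 -0.09757645  0.29874783] [11.13245974  1.94357082 -6.89068001]
t: 39.25
eef_pos: [0.4924, -0.0556, 0.4147]
orientation: [-2.431, -1.987, 0.0]
contact_force: [-0.5, -0.7, 1.2]
width: 0.0008
gripper_force: 0.0
ball [406.603  68.062] [ 0.016 -0.095  0.308]
wrist3 482
[[ 0.003 -0.084  0.246]
 [ 0.009 -0.083  0.246]
 [ 0.019 -0.083  0.247]
 [ 0.035 -0.087  0.248]
 [ 0.061 -0.082  0.249]]
wrist9 361
[[ 0.003 -0.087  0.247]
 [ 0.006 -0.082  0.248]
 [ 0.011 -0.088  0.248]
 [ 0.044 -0.087  0.251]
 [ 0.063 -0.082  0.246]]
top9 50
[[ 0.004 -0.08   0.246]
 [ 0.008 -0.084  0.244]
 [ 0.014 -0.083  0.246]
 [ 0.041 -0.082  0.247]
 [ 0.06  -0.085  0.246]]
```

View pics/w9.png

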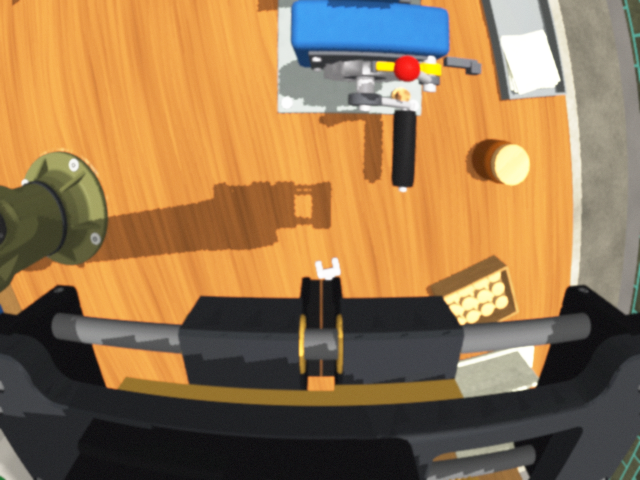

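View pics/s9.png

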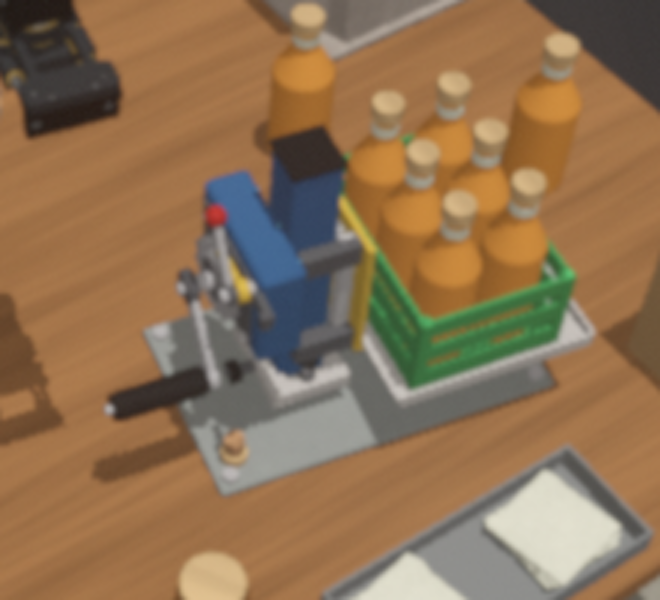

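In the wrist view the ball is back at (407,68), the lever is in, and the pawl lies on the ratchet. The scene crop shows the crate upright, the shoes resting at the stop's buffers near (320,355), the stopper still standing at (233,447), and the arm clear.

```bash
python3 -c "
from station import bot
print(bot.close_job())"
```

```text
the job is handed in; nothing more can be done
None
```

The crate is down on its stop, landed gently at about 0.1 rad/s, with the crank let go, the lever back in, the pawl on the ratchet and no contact with the bystanders; the job was handed in at about 39 s of the 72 s allowed.

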